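# Bring the parking bay round to the ramp and park the hatchback

### The job

The toy car wash's turntable has an orange-edged parking bay that is now hidden under the wash tunnel: with a fingertip on the bare disc, turn the free-spinning disc until the bay lies in line with the ramp, then lift off and let it rest there. Only then park the silver hatchback in the bay, in line with the ramp (nose either way), setting it down rather than dropping it, and leave it there. The disc's sprung spindle is delicate: never load it with more than 10 N, and do not disturb the fire engine, the cup or the crate.

Things in the scene. Friction and masses are not known exactly. Their poses are not given: they have to be found in the camera images.
- carwash: Toy car wash, fixed to the cabinet top. Origin on the turntable's vertical axis, at the cabinet top (z = 0). Its -x axis points along the ramp, from the turntable out and down. Round blue base, radius 132 mm, whose collar (inner radius 114 mm) rises 36 mm round the disc; ramp 88 mm wide, from 125 to 238 mm out along -x, its yellow kerbs at most 45 mm high
- roof (a point): Centre of the flat white roof of the wash tunnel, 76 mm from the axis along the car wash's +x, 106 mm above the cabinet top. Fixed. Roof and walls span 7 to 143 mm along +x and 132 mm either side, covering the +x half of the disc; the -x half is open from above
- ramp_head (a point): Fixed point of the car wash, 58 mm from the turntable's axis along the car wash's -x, at cabinet-top height: the bay's centre has to come straight above it. Axes as carwash
- turntable: The turntable; it turns freely about its vertical axis, either way, without stops or detents (drag about 0.01 N m; it coasts if left moving). Origin on the axis at cabinet-top height; its z never changes. Its -x axis points along the middle of the bay: home when this frame matches carwash. It carries a smooth white plastic disc, radius 110 mm, 8 mm thick, with nothing to grip
- axis (a point): Fixed point on the turntable's axis at cabinet-top height, below the disc. The height of the disc's flat upper face above it is NOT measured: the spindle is set differently each time and the face stands somewhere from 40 to 60 mm up, so it must be felt. The disc is sprung: it yields straight down by 1 mm per 4.5 N, for about 6 mm, then stops hard
- bay (a point): Point that turns with the disc, 58 mm from its axis, straight below the centre of the painted parking bay (grey, edged in orange, 92 mm long radially and 46 mm wide, flat paint), at cabinet-top height: its z tells nothing of the disc's height. Axes as turntable
- hatchback: Silver die-cast toy hatchback, 78 mm long (x, nose to -x), 34 mm wide (y), 30 mm high, about 0.14 kg, loose; its wheels do not turn. Origin under its centre at the tyres' foot
- car_centre (a point): Centre of the hatchback, 15 mm above the foot of its tyres, axes as the car. The vertical body sides to be gripped, 34 mm apart, run from 6 to 20 mm above the foot of the tyres
- fire_engine: Red plastic fire engine, 105 x 42 x 55 mm (x, y, z), loose, a bystander. Origin under its centre
- cup: Empty white ceramic cup, 72 mm across, 75 mm high, loose, a bystander. Origin under its centre
- crate: Yellow slatted plastic crate, 120 x 160 x 90 mm, loose, a bystander. Origin under its centre
Mind the look-alikes: they are no part of the job. There is more than one size of the hatchback; the job needs the middle-sized.

How it is judged:
By the outcome, as a careful person would: the job done as asked, in the order asked, and still so for the second after the job is handed in, with the robot touching nothing.
It also fails if it takes over 72 s, if anything falls off the work surface, if the arm or the gripper's body presses on something with over 40 N, if the wrist force passes 120 N, or if a joint passes its speed limit or range.

### The arm

A 6-joint arm with a two-finger parallel gripper is mounted at the origin on the work surface. World frame = base frame: x ahead of the robot, y to its left, z up, the work surface at z = 0. Lengths are in m, angles in rad, forces in N, time in s.
With the tool pointing down it reaches from about 0.35 to 0.775 m from the base axis. Payload 7.3 kg.
Tool frame: the origin (TCP) lies on the centre line of the jaws, within the pads' length; the fingertips stand 11 mm ahead of it and the grasp point (between the pads) lies 8 mm behind it; z points along the fingers, y is the direction in which the jaws open and shut (so a half turn about z gives the same grasp; the last joint's range is limited). The gripper opens to 92 mm and grips with 3 to 60 N. Pads are 19 mm wide; open, the fingers measure 130 mm over their backs; the gripper's body (75 mm by 190 mm) begins 47 mm behind the grasp point.
Start: joints at [-1.349, 0.342, 1.524, -0, 1.275, -0.146], TCP at [0.189, -0.49, 0.238] pointing down, gripper open.
Joint ranges: [-2.53, 2.53], [-0.77, 2.02], [0.04, 2.7], [-1, 4.14], [0.28, 2.66], [-3.11, 3.11]. Speed limits (rad/s): [2.57, 2.57, 3.14, 3.14, 3.14, 3.14].

### API

Orientations are given as [roll, pitch, yaw] about the fixed x, y, z axes, in that order (R = Rz(yaw) Ry(pitch) Rx(roll)).
In Python, from cell import robot gives the robot as it stands.
- The arm moves only by the tool jog_arm, never from a script. Its argument "deltas" is one flat list of numbers, 6 for each row, row after row: the shift along the world's x, y, z in units of 0.1 m (1.0 is 0.1 m), then the turn, a rotation vector about the world's x, y, z in units of 90 degrees (1.0 is 90 degrees). A call has 1 to 5 rows; each row is the pose to reach, as a shift and turn from the pose commanded when the call began; what a row does not reach only later rows make up. A row lasts 1/12 s, in which the tool goes at most 41.7 mm and 7.16 degrees, less where a joint would pass 70% of its speed; a pose out of reach is approached as far as the arm can. A call with a number of a shift or a turn outside -1 to 1 is refused whole. A call with a gripper value outside its range is refused whole. "claw" is the opening, from 0 (shut) to 1 (fully open), set as the call begins (left out, the last holds). The fingers move at their own pace and stop on an object; "newtons" is the grip in N (left out, the last holds). Time passes only in rows, so rows that repeat a pose let the fingers close. It gives the time, the measured TCP pose, the force and the opening at its end, in the units of the state.
- robot.observe(): the state, without advancing time (a new reading comes with each control period).
- robot.read_camera(name): name is "side" or "top"; returns the picture (400x640x3 uint8, red, green, blue); there is no depth.
- robot.camera_params(name): a dict with "fx", "fy", "cx", "cy" (pixels), "k1" (the pictures are not rectified: a ray, as slopes to the right and down, at radius r is drawn at 1 + k1 r^2 times it, then the intrinsics apply), "R" (3x3) and "t" (3): a world point X has camera coordinates R X + t. Camera axes: x right, y down, z forward; pixel columns grow to the right and rows downward; lengths in m; the calibration is good to about 2 mm. A picture is of the moment at which its call begins. camera_params takes no time and is no camera call.
- robot.hand_in(): hands the job in, once; it reports no verdict.
The state is a dict: "time": time; "qpos": joint angles; "qvel": joint speeds; "joint_efforts": joint torques, N m; "tool_pos": TCP position; "tool_rot": TCP orientation; "contact_force": force on the tool from outside, world axes, zero at the start; "torque": the same for the moment, N m; "opening": finger opening in m.
Only numpy, scipy, OpenCV 4.12 (cv2) and the standard library are available. Lean on these libraries where they do the work, as an engineer would, in place of code of your own. Each camera call takes 0.05 s, during which the arm holds its last target. There are 200 camera calls.

## Working session

There is one attempt and no reset: what is moved stays moved. The work goes in short steps, Python scripts to look and compute and a tool call to move; the robot and the scene stay as the last step left them, time stands still between calls to the robot, and variables do not carry over. Pictures are saved under pics/ and viewed, about 8 in all and at most 12, crops included, and the job is handed in when it is done.

Besides the shell and the picture viewer there is one more tool, called as a command line: name --argument value ..., lists and objects as JSON in quotes. jog_arm: Moves the arm, as the interface text tells. Its arguments: {"type":"object","properties":{"deltas":{"type":"array","items":{"type":"number"}},"claw":{"type":"number"},"newtons":{"type":"number"}},"required":["deltas"]}

```bash
mkdir -p pics; cat > h.py <<'E'
import numpy as np, cv2
from cell import robot
def grab(n,f):
    im=robot.read_camera(n)[:,:,::-1].copy(); cv2.imwrite('pics/'+f,im); return im
def ray(n,px):
    p=robot.camera_params(n); K=np.array([[p['fx'],0,p['cx']],[0,p['fy'],p['cy']],[0,0,1.]])
    d=np.array([(px[0]-p['cx'])/p['fx'],(px[1]-p['cy'])/p['fy']]); u=d.copy()
    for _ in range(30): u=d/(1+p['k1']*(u@u))
    R=np.array(p['R']); return -R.T@np.array(p['t']), R.T@np.array([u[0],u[1],1])
def onz(n,px,z):
    o,d=ray(n,px); return o+d*(z-o[2])/d[2]
def proj(n,X):
    p=robot.camera_params(n); c=np.array(p['R'])@np.array(X)+np.array(p['t']); u=c[:2]/c[2]
    u=u*(1+p['k1']*(u@u)); return np.array([p['fx']*u[0]+p['cx'],p['fy']*u[1]+p['cy']])
def tri(a,pa,b,pb):
    o1,d1=ray(a,pa);o2,d2=ray(b,pb)
    s=np.linalg.lstsq(np.c_[d1,-d2],o2-o1,rcond=None)[0]
    A=o1+s[0]*d1;B=o2+s[1]*d2; return (A+B)/2,np.linalg.norm(A-B)
E
python3 -c "
from h import *
grab('top','top0.png');grab('side','side0.png')
for n in('top','side'): print(n,robot.camera_params(n))
print(robot.observe())"
```

```text
top {'fx': 470.92640444663067, 'fy': 470.92640444663067, 'cx': 318.19475940562495, 'cy': 202.43976300659173, 'k1': -0.10066425847965312, 'R': array([[ 0.02620699, -0.99964373, -0.00505978],
       [-0.9914904 , -0.02534693, -0.12768835],
       [ 0.12751461,  0.00836305, -0.99180143]]), 't': array([-0.16544324,  0.57214928,  1.13326068])}
side {'fx': 372.0759983872724, 'fy': 372.0759983872724, 'cx': 324.53313801341017, 'cy': 201.80444895582517, 'k1': -0.015217700322036058, 'R': array([[-0.94262255, -0.33347043,  0.01613066],
       [-0.20129162,  0.52911758, -0.82432777],
       [ 0.26635392, -0.78027691, -0.56588296]]), 't': array([0.47615855, 0.25582131, 0.74446714])}
{'time': 0.1, 'qpos': array([-1.34895387e+00,  3.42640009e-01,  1.52489892e+00,  2.74770497e-06,
        1.27536040e+00, -1.45992980e-01]), 'qvel': array([-0.0018241 , -0.00117037, -0.00318304, -0.00099616,  0.00116823,
       -0.00124735]), 'joint_efforts': array([ 1.72568019e-03, -4.32004523e+01, -2.44694442e+01,  7.19467155e-02,
        5.26424136e-02, -4.08889980e-05]), 'tool_pos': array([ 0.18874061, -0.48955048,  0.23712908]), 'tool_rot': array([-3.14030026e+00, -1.92688476e-04,  3.67834508e-01]), 'contact_force': array([-0.31097388, -0.12909697,  0.26434   ]), 'torque': array([ 0.02571735,  0.0258234 , -0.00409058]), 'opening': 0.09156948375260175}
```

View pics/top0.png

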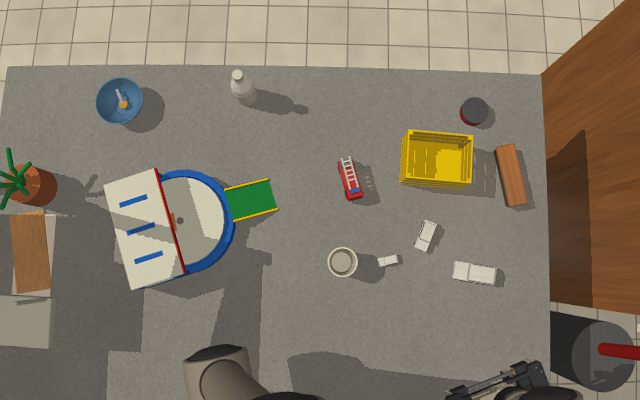

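View pics/side0.png

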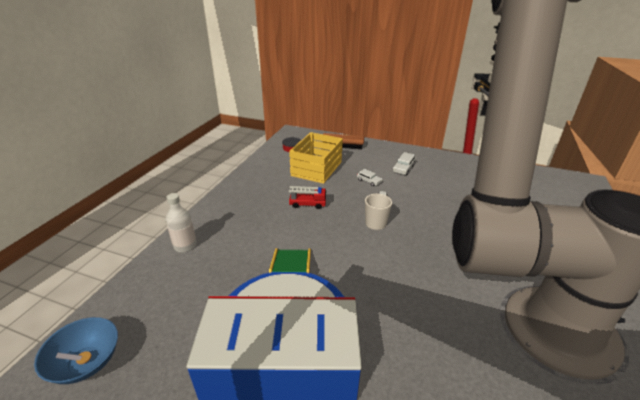

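Candidates: (388,260) small, (426,236) middle, (475,273) large. Next I measure their lengths, and the car wash.

```bash
cat > m.py <<'E'
from h import *
im=cv2.imread('pics/top0.png'); hsv=cv2.cvtColor(im,cv2.COLOR_BGR2HSV)
def blobs(m,box,amin=40):
    x0,y0,x1,y1=box; k=np.zeros_like(m); k[y0:y1,x0:x1]=m[y0:y1,x0:x1]
    cs,_=cv2.findContours(k,cv2.RETR_EXTERNAL,cv2.CHAIN_APPROX_NONE)
    return [c for c in cs if cv2.contourArea(c)>amin]
def rect(c,z):
    P=np.array([onz('top',p[0],z)[:2] for p in c],np.float32)*1000
    (cx,cy),(w,h),a=cv2.minAreaRect(P)
    if w<h: w,h,a=h,w,a-90
    return np.round([cx,cy,w,h,a],1)
w=cv2.inRange(hsv,(0,0,165),(180,50,255))
for c in blobs(w,(370,210,510,295)): print('car',c.mean(0).round(),rect(c,.02))
r=cv2.inRange(hsv,(0,150,80),(8,255,255))|cv2.inRange(hsv,(172,150,80),(180,255,255))
for c in blobs(r,(320,140,380,210)): print('fire',rect(c,.03))
g=cv2.inRange(hsv,(50,100,40),(85,255,255))
for c in blobs(g,(210,160,300,230)): print('ramp green',rect(c,.02),cv2.boxPoints(cv2.minAreaRect(c)).round(1).tolist())
for c in blobs(w,(90,150,200,300),500):
    print('roof',rect(c,.106), cv2.boxPoints(cv2.minAreaRect(c)).round(1).tolist())
b=cv2.inRange(hsv,(100,120,60),(125,255,255))
for c in blobs(b,(165,150,245,290),100):
    P=np.array([onz('top',p[0],.036)[:2] for p in c])*1000
    # outer arc fit
    print('blue',c[:,0].min(0),c[:,0].max(0),P.min(0),P.max(0))
a=cv2.resize(im[200:300,365:515],None,fx=4,fy=4,interpolation=cv2.INTER_CUBIC)
t=cv2.resize(im[160:300,95:290],None,fx=4,fy=4,interpolation=cv2.INTER_CUBIC)
out=np.zeros((560+0,780,3),np.uint8); out[:,:]=t; cv2.imwrite('pics/wash.png',out); cv2.imwrite('pics/cars.png',a)
E
python3 m.py
```

```text
car [[473. 273.]] [ 411.7 -543.3  106.    44.6   81. ]
car [[387. 260.]] [ 438.5 -325.3   47.3   20.4  -74.8]
car [[425. 235.]] [ 502.5 -420.4   75.5   32.1  -21.9]
fire [ 638.1 -228.9  103.8   41.4   15.9]
ramp green [582.5  22.1 118.6  74.2 -73.7] [[224.0, 191.0], [268.8999938964844, 179.1999969482422], [276.29998779296875, 207.1999969482422], [231.39999389648438, 219.0]]
roof [443.4 245.1 151.2 128.8  19.6] [[113.69999694824219, 228.39999389648438], [165.6999969482422, 213.89999389648438], [182.6999969482422, 275.20001220703125], [130.6999969482422, 289.6000061035156]]
roof [550.7 283.3 146.  129.5  19.3] [[101.5, 181.8000030517578], [152.89999389648438, 167.6999969482422], [168.8000030517578, 225.8000030517578], [117.30000305175781, 239.8000030517578]]
blue [165 170] [235 278] [379.36805894  53.80003401] [650.82603735 239.9763487 ]
```

View pics/wash.png

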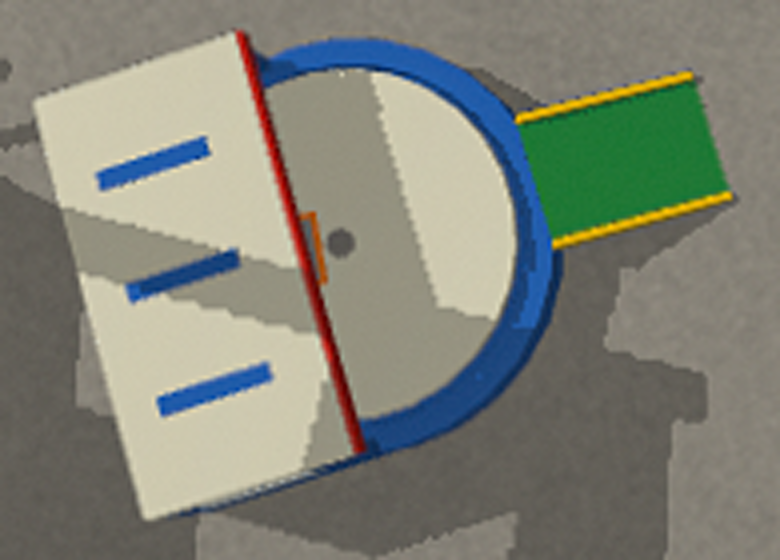

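View pics/cars.png

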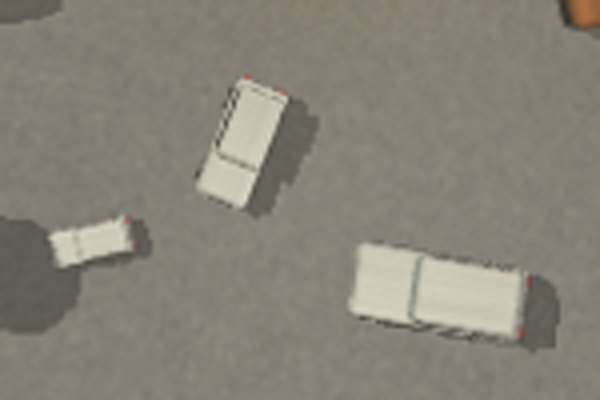

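Crops show: the middle-sized hatchback at (426,236), 75 mm measured against 78 mm, red tail lights at its upper end. It is clearly between the 47 mm and 106 mm cars. The bay's inner orange edge peeps out from the tunnel at about (174,222), hub at (180,221).

```bash
cat > m2.py <<'E'
from h import *
im=cv2.imread('pics/top0.png'); hsv=cv2.cvtColor(im,cv2.COLOR_BGR2HSV)
q=lambda x,y:(95+x/4-.4,160+y/4-.4)
for p in [(37,102),(238,32),(360,452),(148,520)]: print('roof',(onz('top',q(*p),.106)*1000).round(1))
R=np.array([onz('top',q(*p),.106) for p in [(37,102),(238,32),(360,452),(148,520)]])
print('roof c',R.mean(0), np.degrees(np.arctan2(*(R[1]-R[2])[[1,0]])))
g=cv2.inRange(hsv,(50,100,40),(85,255,255))
P=np.argwhere(g[160:230,210:300])+[160,210]
# kerb lines in yellow
y=cv2.inRange(hsv,(20,120,80),(35,255,255)); y[:, :218]=0;y[:,285:]=0;y[:165]=0;y[230:]=0
cs,_=cv2.findContours(y,cv2.RETR_EXTERNAL,cv2.CHAIN_APPROX_NONE)
for c in cs:
    if len(c)>15:
        a=c[:,0]; X=[onz('top',p,.03)[:2]*1000 for p in (a[a[:,0].argmin()],a[a[:,0].argmax()])]
        print('kerb',np.round(X,1).tolist())
# collar: outer blue circle: points furthest from hub
hub=np.array(q(340,243)); print('hub z50',onz('top',hub,.05))
b=cv2.inRange(hsv,(100,120,50),(125,255,255))
inn=[];out=[]
for t in np.radians(np.arange(-75,76,3)):
    d=np.array([np.cos(t),np.sin(t)])
    rs=[r for r in np.arange(30,75,.25) if b[tuple(np.round(hub+d*r).astype(int)[::-1])]]
    if rs: inn.append(hub+d*rs[0]);out.append(hub+d*rs[-1])
def circ(P,z):
    X=np.array([onz('top',p,z)[:2] for p in P])*1000
    k=np.ones(len(X),bool)
    for _ in range(4):
        A=np.c_[2*X,np.ones(len(X))]; s=np.linalg.lstsq(A[k],(X[k]**2).sum(1),rcond=None)[0]
        r=np.sqrt(s[2]+s[0]**2+s[1]**2); e=abs(np.hypot(*(X-s[:2]).T)-r); k=e<max(2,1.5*np.median(e))
    return s[:2].round(1),r.round(1),k.sum()
print('inner z36',circ(inn,.036),'outer z36',circ(out,.036))
o=cv2.inRange(hsv,(8,130,80),(18,255,255)); ys,xs=np.nonzero(o[205:240,165:182]); 
pts=np.c_[xs+165,ys+205]; print(pts.tolist())
E
python3 m2.py
```

```text
roof [596.1 365.  106. ]
roof [641.3 243.5 106. ]
roof [395.5 154.  106. ]
roof [351.5 278.1 106. ]
roof c [0.49608024 0.26017208 0.106     ] 20.003505954944842
kerb [[527.4, 60.9], [557.9, -48.2]]
kerb [[607.7, 87.7], [633.2, -20.1]]
hub z50 [0.52118112 0.19007105 0.05      ]
inner z36 (array([521.9, 192.1]), np.float64(110.9), np.int64(51)) outer z36 (array([520.3, 183.3]), np.float64(129.0), np.int64(38))
[[170, 213], [171, 213], [172, 213], [173, 213], [170, 214], [171, 214], [172, 214], [173, 214], [173, 215], [173, 216], [174, 216], [173, 217], [174, 217], [173, 218], [174, 218], [173, 219], [174, 219], [174, 220], [174, 221], [175, 221], [174, 222], [175, 222], [174, 223], [175, 223], [174, 224], [175, 224], [174, 225], [175, 225], [174, 226], [175, 226], [175, 227], [176, 227], [175, 228], [176, 228], [175, 229], [176, 229], [174, 230], [175, 230], [176, 230]]
```

```bash
python3 - <<'E'
from h import *
for z in (.04,.06):
    a,b=onz('top',(173.3,212.7),z),onz('top',(176,230.5),z); d=a-b
    print('bay edge',z,a[:2],b[:2],np.linalg.norm(d),np.degrees(np.arctan2(d[1],d[0])),'mid',(a+b)[:2]/2)
q=lambda x,y:(95+x/4-.4,160+y/4-.4)
for n,pt,ps in [('backR',(148,520),(360,364)),('frontR',(360,452),(355.5,298)),('frontL',(238,32),(210,297.5)),('backL',(37,102),(193,366))]:
    print(n,tri('top',q(*pt),'side',ps))
# car with side view: roof centre etc.
im=cv2.imread('pics/side0.png');hsv=cv2.cvtColor(im,cv2.COLOR_BGR2HSV)
w=cv2.inRange(hsv,(0,0,150),(180,50,255)); k=np.zeros_like(w);k[160:190,350:388]=w[160:190,350:388]
ys,xs=np.nonzero(k); print('side car px',xs.min(),xs.max(),ys.min(),ys.max())
for z in(0,.015,.03): print(proj('side',(.5025,-.4204,z)),proj('top',(.5025,-.4204,z)))
E
```

```text
bay edge 0.04 [0.54069368 0.21036306] [0.49646769 0.20069948] 0.04526944468073268 12.325673184968036 mid [0.51858068 0.20553127]
bay edge 0.06 [0.53872887 0.20395022] [0.49526791 0.1944538 ] 0.044486364499485356 12.32567318496807 mid [0.51699839 0.19920201]
backR (array([0.35149077, 0.27833194, 0.10544966]), np.float64(0.00011848426057966891))
frontR (array([0.39420322, 0.1546712 , 0.10307107]), np.float64(0.0024209816083985707))
frontL (array([0.64048157, 0.24407541, 0.10243215]), np.float64(0.0031467497524251555))
backL (array([0.59322835, 0.36597978, 0.09951018]), np.float64(0.008419504594051335))
side car px 357 381 169 184
[368.52956738 180.90770058] [423.31363963 235.61840991]
[368.91541589 176.92042872] [424.59762035 235.27247009]
[369.30659145 172.87654274] [425.91392166 234.91771446]
```

Plan: the bay needs about −172° (clockwise), done in two strokes in the open half. I move above the disc with the gripper shut.

jog_arm --deltas '[0.191, 0.309, 0, 0, 0, 0.047, 0.382, 0.617, 0, 0, 0, 0.094, 0.573, 0.926, 0, 0, 0, 0.141]' --claw 0

```text
time: 0.35
tool_pos: [0.2462, -0.3961, 0.2371]
tool_rot: [-3.14, -0.0, 0.591]
contact_force: [0.4, 0.8, 0.7]
opening: 0.0766
```

jog_arm --deltas '[0.191, 0.309, 0, 0, 0, 0.047, 0.382, 0.617, 0, 0, 0, 0.094, 0.573, 0.926, 0, 0, 0, 0.141]'

```text
time: 0.6
tool_pos: [0.3038, -0.303, 0.2375]
tool_rot: [-3.141, -0.0, 0.814]
contact_force: [0.7, 0.8, 1.1]
opening: 0.0566
```

jog_arm --deltas '[0.191, 0.309, 0, 0, 0, 0.047, 0.382, 0.617, 0, 0, 0, 0.094, 0.573, 0.926, 0, 0, 0, 0.141]'

```text
time: 0.85
tool_pos: [0.3611, -0.2103, 0.2376]
tool_rot: [-3.141, -0.0, 1.036]
contact_force: [1.5, -0.5, -0.0]
opening: 0.0366
```

jog_arm --deltas '[0.191, 0.309, 0, 0, 0, 0.047, 0.382, 0.617, 0, 0, 0, 0.094, 0.573, 0.926, 0, 0, 0, 0.141]'

```text
time: 1.1
tool_pos: [0.4184, -0.1177, 0.2376]
tool_rot: [-3.141, 0.0, 1.257]
contact_force: [0.7, -0.3, -0.3]
opening: 0.0165
```

jog_arm --deltas '[0.191, 0.309, 0, 0, 0, 0.047, 0.382, 0.617, 0, 0, 0, 0.094, 0.573, 0.926, 0, 0, 0, 0.141]'

```text
time: 1.35
tool_pos: [0.4757, -0.025, 0.2375]
tool_rot: [-3.141, 0.0, 1.479]
contact_force: [0.7, -0.5, 0.8]
opening: 0.001
```

jog_arm --deltas '[0.191, 0.309, 0, 0, 0, 0.047, 0.382, 0.617, 0, 0, 0, 0.094, 0.573, 0.926, 0, 0, 0, 0.141]'

```text
time: 1.6
tool_pos: [0.533, 0.0676, 0.2374]
tool_rot: [-3.141, 0.0, 1.701]
contact_force: [0.0, -0.3, 0.5]
opening: 0.0007
```

jog_arm --deltas '[0.191, 0.309, 0, 0, 0, 0.047, 0.382, 0.617, 0, 0, 0, 0.094, 0.573, 0.926, 0, 0, 0, 0.141]'

```text
time: 1.85
tool_pos: [0.5903, 0.1601, 0.2372]
tool_rot: [-3.141, -0.0, 1.922]
contact_force: [0.2, -1.1, 0.6]
opening: 0.0003
```

jog_arm --deltas '[0, 0, -0.3, 0, 0, 0, 0, 0, -0.6, 0, 0, 0, 0, 0, -0.9, 0, 0, 0, 0, 0, -0.9, 0, 0, 0]'

```text
time: 2.18
tool_pos: [0.5861, 0.158, 0.141]
tool_rot: [-3.129, -0.003, 1.919]
contact_force: [-1.0, -1.1, -0.5]
opening: 0.0005
```

jog_arm --deltas '[0, 0, -0.25, 0, 0, 0, 0, 0, -0.5, 0, 0, 0, 0, 0, -0.7, 0, 0, 0, 0, 0, -0.7, 0, 0, 0, 0, 0, -0.7, 0, 0, 0]'

```text
time: 2.6
tool_pos: [0.59, 0.1582, 0.0783]
tool_rot: [-3.141, -0.0, 1.918]
contact_force: [0.1, -0.2, 0.3]
opening: 0.0003
```

jog_arm --deltas '[0, 0, 0, 0, 0, 0]'

```text
time: 2.68
tool_pos: [0.5911, 0.1584, 0.0798]
tool_rot: [3.139, 0.001, 1.918]
contact_force: [-0.0, -0.1, 0.7]
opening: 0.0001
```

jog_arm --deltas '[0, 0, -0.02, 0, 0, 0, 0, 0, -0.04, 0, 0, 0, 0, 0, -0.05, 0, 0, 0, 0, 0, -0.05, 0, 0, 0, 0, 0, -0.05, 0, 0, 0]'

```text
time: 3.1
tool_pos: [0.5899, 0.1583, 0.073]
tool_rot: [3.141, 0.0, 1.918]
contact_force: [-0.0, 0.3, -0.1]
opening: 0.0008
```

jog_arm --deltas '[0, 0, -0.01, 0, 0, 0, 0, 0, -0.02, 0, 0, 0, 0, 0, -0.02, 0, 0, 0, 0, 0, -0.02, 0, 0, 0]'

```text
time: 3.43
tool_pos: [0.5898, 0.1583, 0.0706]
tool_rot: [-3.141, -0.0, 1.918]
contact_force: [0.6, -0.0, 0.1]
opening: 0.0002
```

jog_arm --deltas '[0, 0, -0.008, 0, 0, 0, 0, 0, -0.015, 0, 0, 0, 0, 0, -0.015, 0, 0, 0, 0, 0, -0.015, 0, 0, 0]'

```text
time: 3.77
tool_pos: [0.5899, 0.1583, 0.0692]
tool_rot: [-3.142, -0.0, 1.918]
contact_force: [0.4, -0.3, 0.2]
opening: 0.0007
```

jog_arm --deltas '[0, 0, -0.008, 0, 0, 0, 0, 0, -0.015, 0, 0, 0, 0, 0, -0.015, 0, 0, 0, 0, 0, -0.015, 0, 0, 0]'

```text
time: 4.1
tool_pos: [0.5899, 0.1583, 0.0677]
tool_rot: [-3.142, -0.0, 1.918]
contact_force: [0.5, 0.1, 0.3]
opening: 0.0003
```

jog_arm --deltas '[0, 0, -0.008, 0, 0, 0, 0, 0, -0.015, 0, 0, 0, 0, 0, -0.015, 0, 0, 0, 0, 0, -0.015, 0, 0, 0]'

```text
time: 4.43
tool_pos: [0.5898, 0.1583, 0.0661]
tool_rot: [-3.142, -0.0, 1.918]
contact_force: [0.1, 0.0, -0.4]
opening: 0.0002
```

jog_arm --deltas '[0, 0, -0.008, 0, 0, 0, 0, 0, -0.015, 0, 0, 0, 0, 0, -0.015, 0, 0, 0, 0, 0, -0.015, 0, 0, 0]'

```text
time: 4.77
tool_pos: [0.5898, 0.1583, 0.0647]
tool_rot: [-3.142, -0.0, 1.918]
contact_force: [0.6, 0.1, -0.4]
opening: 0.0008
```

jog_arm --deltas '[0, 0, -0.008, 0, 0, 0, 0, 0, -0.015, 0, 0, 0, 0, 0, -0.015, 0, 0, 0, 0, 0, -0.015, 0, 0, 0]'

```text
time: 5.1
tool_pos: [0.5899, 0.1583, 0.0632]
tool_rot: [-3.142, -0.0, 1.918]
contact_force: [0.2, 0.4, 0.4]
opening: 0.0002
```

jog_arm --deltas '[0, 0, -0.008, 0, 0, 0, 0, 0, -0.015, 0, 0, 0, 0, 0, -0.015, 0, 0, 0, 0, 0, -0.015, 0, 0, 0]'

```text
time: 5.43
tool_pos: [0.5899, 0.1583, 0.0617]
tool_rot: [-3.142, 0.0, 1.918]
contact_force: [0.2, -0.6, 0.6]
opening: 0.0005
```

jog_arm --deltas '[0, 0, -0.008, 0, 0, 0, 0, 0, -0.015, 0, 0, 0, 0, 0, -0.015, 0, 0, 0, 0, 0, -0.015, 0, 0, 0]'

```text
time: 5.77
tool_pos: [0.5899, 0.1583, 0.0601]
tool_rot: [-3.142, -0.0, 1.918]
contact_force: [-0.8, -0.4, -0.4]
opening: 0.0005
```

jog_arm --deltas '[0, 0, -0.008, 0, 0, 0, 0, 0, -0.015, 0, 0, 0, 0, 0, -0.015, 0, 0, 0, 0, 0, -0.015, 0, 0, 0]'

```text
time: 6.1
tool_pos: [0.5899, 0.1583, 0.0587]
tool_rot: [-3.142, -0.0, 1.918]
contact_force: [-1.2, 1.3, -0.2]
opening: 0.0005
```

jog_arm --deltas '[0, 0, -0.008, 0, 0, 0, 0, 0, -0.015, 0, 0, 0, 0, 0, -0.015, 0, 0, 0, 0, 0, -0.015, 0, 0, 0]'

```text
time: 6.43
tool_pos: [0.59, 0.1583, 0.0573]
tool_rot: [3.141, 0.0, 1.918]
contact_force: [0.2, 0.5, 1.2]
opening: 0.0004
```

jog_arm --deltas '[0, 0, -0.005, 0, 0, 0, 0, 0, -0.005, 0, 0, 0, 0, 0, -0.005, 0, 0, 0]'

```text
time: 6.68
tool_pos: [0.5901, 0.1583, 0.0569]
tool_rot: [3.141, 0.0, 1.918]
contact_force: [-0.6, 0.4, 1.5]
opening: 0.0005
```

jog_arm --deltas '[0, 0, -0.004, 0, 0, 0, 0, 0, -0.007, 0, 0, 0, 0, 0, -0.007, 0, 0, 0]'

```text
time: 6.93
tool_pos: [0.5902, 0.1583, 0.0563]
tool_rot: [3.141, 0.0, 1.918]
contact_force: [1.7, -0.5, 2.7]
opening: 0.001
```

jog_arm --deltas '[0, 0, 0, 0, 0, 0]'

```text
time: 7.02
tool_pos: [0.5903, 0.1583, 0.0563]
tool_rot: [3.141, 0.0, 1.918]
contact_force: [1.6, -0.2, 3.2]
opening: 0.0003
```

Contact at about 3 N, face at z ≈ 46 mm. I work out the stroke's arc rows.

```bash
cat > arc.py <<'E'
import sys,numpy as np
def arc(p0,sweep,n,c=(.522,.1895)):
    p0=np.array(p0);c=np.array(c);v=p0-c
    t=np.arange(n+1)/n; a=.15; s=np.where(t<a,t*t/(2*a),np.where(t>1-a,1-a-(1-t)**2/(2*a),t-a/2))/(1-a)
    th=np.radians(sweep)*s; P=c+np.c_[np.cos(th)*v[0]-np.sin(th)*v[1],np.sin(th)*v[0]+np.cos(th)*v[1]]
    for i in range(0,n,5):
        print([float(x) for p in P[i+1:i+6] for x in (*((p-P[i])*10).round(3),0,0,0,0)])
    print(P[-1])
if __name__=='__main__': arc((float(sys.argv[1]),float(sys.argv[2])),float(sys.argv[3]),int(sys.argv[4]))
E
python3 arc.py .590 .1583 -90 25
```

```text
[-0.003, -0.007, 0.0, 0.0, 0.0, 0.0, -0.013, -0.027, 0.0, 0.0, 0.0, 0.0, -0.03, -0.059, 0.0, 0.0, 0.0, 0.0, -0.057, -0.103, 0.0, 0.0, 0.0, 0.0, -0.089, -0.147, 0.0, 0.0, 0.0, 0.0]
[-0.036, -0.042, 0.0, 0.0, 0.0, 0.0, -0.074, -0.082, 0.0, 0.0, 0.0, 0.0, -0.116, -0.119, 0.0, 0.0, 0.0, 0.0, -0.159, -0.152, 0.0, 0.0, 0.0, 0.0, -0.206, -0.182, 0.0, 0.0, 0.0, 0.0]
[-0.048, -0.027, 0.0, 0.0, 0.0, 0.0, -0.099, -0.05, 0.0, 0.0, 0.0, 0.0, -0.151, -0.069, 0.0, 0.0, 0.0, 0.0, -0.204, -0.084, 0.0, 0.0, 0.0, 0.0, -0.258, -0.096, 0.0, 0.0, 0.0, 0.0]
[-0.055, -0.007, 0.0, 0.0, 0.0, 0.0, -0.11, -0.011, 0.0, 0.0, 0.0, 0.0, -0.165, -0.01, 0.0, 0.0, 0.0, 0.0, -0.22, -0.005, 0.0, 0.0, 0.0, 0.0, -0.275, 0.004, 0.0, 0.0, 0.0, 0.0]
[-0.054, 0.013, 0.0, 0.0, 0.0, 0.0, -0.103, 0.028, 0.0, 0.0, 0.0, 0.0, -0.137, 0.042, 0.0, 0.0, 0.0, 0.0, -0.157, 0.05, 0.0, 0.0, 0.0, 0.0, -0.164, 0.053, 0.0, 0.0, 0.0, 0.0]
[0.4908 0.1215]
```

jog_arm --deltas '[-0.003, -0.007, 0, 0, 0, 0, -0.013, -0.027, 0, 0, 0, 0, -0.03, -0.059, 0, 0, 0, 0, -0.057, -0.103, 0, 0, 0, 0, -0.089, -0.147, 0, 0, 0, 0]'

```text
time: 7.43
tool_pos: [0.5806, 0.1432, 0.056]
tool_rot: [-3.141, -0.0, 1.918]
contact_force: [0.1, 0.8, 3.3]
opening: 0.0006
```

jog_arm --deltas '[-0.036, -0.042, 0, 0, 0, 0, -0.074, -0.082, 0, 0, 0, 0, -0.116, -0.119, 0, 0, 0, 0, -0.159, -0.152, 0, 0, 0, 0, -0.206, -0.182, 0, 0, 0, 0]'

```text
time: 7.85
tool_pos: [0.5598, 0.125, 0.056]
tool_rot: [-3.142, -0.0, 1.918]
contact_force: [0.9, 0.3, 2.8]
opening: 0.0001
```

Force is steady at about 3 N, so I carry on, stop, wait and lift.

jog_arm --deltas '[-0.048, -0.027, 0, 0, 0, 0, -0.099, -0.05, 0, 0, 0, 0, -0.151, -0.069, 0, 0, 0, 0, -0.204, -0.084, 0, 0, 0, 0, -0.258, -0.096, 0, 0, 0, 0]'

```text
time: 8.27
tool_pos: [0.534, 0.1157, 0.056]
tool_rot: [3.142, -0.0, 1.918]
contact_force: [-0.0, -1.0, 1.8]
opening: 0.0005
```

jog_arm --deltas '[-0.055, -0.007, 0, 0, 0, 0, -0.11, -0.011, 0, 0, 0, 0, -0.165, -0.01, 0, 0, 0, 0, -0.22, -0.005, 0, 0, 0, 0, -0.275, 0.004, 0, 0, 0, 0]'

```text
time: 8.68
tool_pos: [0.5065, 0.1163, 0.056]
tool_rot: [3.142, -0.0, 1.918]
contact_force: [-0.6, 0.1, 2.7]
opening: 0.0004
```

jog_arm --deltas '[-0.054, 0.013, 0, 0, 0, 0, -0.103, 0.028, 0, 0, 0, 0, -0.137, 0.042, 0, 0, 0, 0, -0.157, 0.05, 0, 0, 0, 0, -0.164, 0.053, 0, 0, 0, 0]'

```text
time: 9.1
tool_pos: [0.4904, 0.1217, 0.056]
tool_rot: [-3.142, 0.0, 1.919]
contact_force: [0.3, 0.4, 2.0]
opening: 0.0005
```

jog_arm --deltas '[0, 0, 0, 0, 0, 0, 0, 0, 0, 0, 0, 0, 0, 0, 0.03, 0, 0, 0, 0, 0, 0.1, 0, 0, 0, 0, 0, 0.2, 0, 0, 0]'

```text
time: 9.52
tool_pos: [0.4901, 0.1214, 0.0759]
tool_rot: [-3.14, -0.001, 1.918]
contact_force: [-0.5, 0.3, 0.4]
opening: 0.0006
```

```bash
python3 - <<'E'
from h import *
im=grab('top','top1.png'); cv2.imwrite('pics/wash1.png',cv2.resize(im[150:310,90:290],None,fx=3.5,fy=3.5,interpolation=cv2.INTER_CUBIC))
E
```

```text
(no output)
```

View pics/wash1.png

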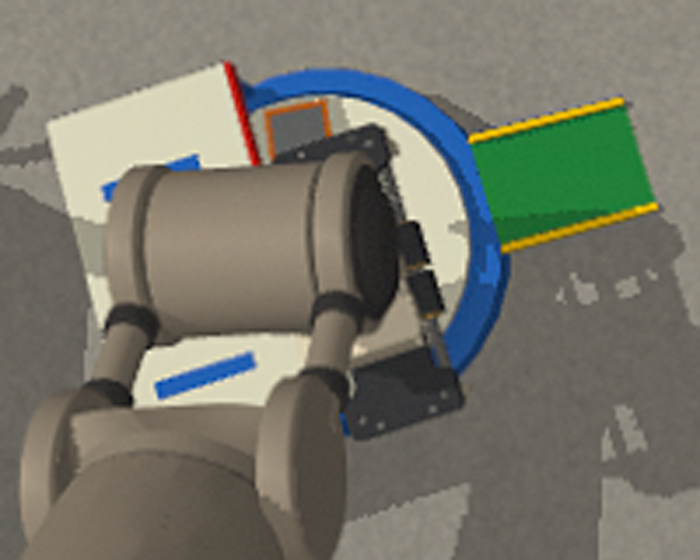

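Stroke 1 worked: the bay's outer end is now at about crop (265–328, 100–112). I compute the remaining angle.

```bash
python3 - <<'E'
from h import *
im=cv2.imread('pics/top1.png');hsv=cv2.cvtColor(im,cv2.COLOR_BGR2HSV)
o=cv2.inRange(hsv,(5,120,80),(18,255,255)); k=np.zeros_like(o);k[174:200,160:190]=o[174:200,160:190]
ys,xs=np.nonzero(k); P=np.array([onz('top',(x,y),.046)[:2] for x,y in zip(xs,ys)])-[.522,.1895]
# far end edge = points of max radius along approx dir; use both side edges too
for th in np.arange(4,22,1.):
    u=np.array([np.cos(np.radians(th)),np.sin(np.radians(th))]);v=np.array([-u[1],u[0]])
    a=P@u;b=P@v; e=a>a.max()-.004; s=abs(b)>.018
    print(th,len(P),round(a.max(),4),'end resid',round(a[a>.097].std()*1e3,2),'b range',b.min().round(4),b.max().round(4))
E
python3 arc.py .590 .1583 -84 25
```

```text
4.0 71 0.106 end resid 2.32 b range -0.0099 0.0463
5.0 71 0.106 end resid 2.18 b range -0.0113 0.0453
6.0 71 0.1059 end resid 2.07 b range -0.0127 0.0442
7.0 71 0.1058 end resid 1.97 b range -0.0142 0.0431
8.0 71 0.1056 end resid 1.99 b range -0.0156 0.042
9.0 71 0.1054 end resid 1.94 b range -0.017 0.0409
10.0 71 0.1052 end resid 1.77 b range -0.0185 0.0398
11.0 71 0.1049 end resid 1.59 b range -0.0199 0.0386
12.0 71 0.1047 end resid 1.58 b range -0.0217 0.0375
13.0 71 0.1046 end resid 1.76 b range -0.0235 0.0363
14.0 71 0.1049 end resid 1.8 b range -0.0252 0.0352
15.0 71 0.1053 end resid 1.86 b range -0.027 0.034
16.0 71 0.1055 end resid 1.83 b range -0.0287 0.0328
17.0 71 0.1058 end resid 1.93 b range -0.0304 0.0316
18.0 71 0.106 end resid 1.92 b range -0.0322 0.0304
19.0 71 0.1061 end resid 2.06 b range -0.0339 0.0292
20.0 71 0.1063 end resid 2.22 b range -0.0356 0.028
21.0 71 0.1064 end resid 2.21 b range -0.0373 0.0267
[-0.003, -0.006, 0.0, 0.0, 0.0, 0.0, -0.012, -0.025, 0.0, 0.0, 0.0, 0.0, -0.028, -0.055, 0.0, 0.0, 0.0, 0.0, -0.053, -0.096, 0.0, 0.0, 0.0, 0.0, -0.082, -0.138, 0.0, 0.0, 0.0, 0.0]
[-0.032, -0.04, 0.0, 0.0, 0.0, 0.0, -0.068, -0.078, 0.0, 0.0, 0.0, 0.0, -0.105, -0.113, 0.0, 0.0, 0.0, 0.0, -0.145, -0.146, 0.0, 0.0, 0.0, 0.0, -0.187, -0.176, 0.0, 0.0, 0.0, 0.0]
[-0.044, -0.027, 0.0, 0.0, 0.0, 0.0, -0.09, -0.05, 0.0, 0.0, 0.0, 0.0, -0.137, -0.071, 0.0, 0.0, 0.0, 0.0, -0.186, -0.088, 0.0, 0.0, 0.0, 0.0, -0.236, -0.102, 0.0, 0.0, 0.0, 0.0]
[-0.051, -0.01, 0.0, 0.0, 0.0, 0.0, -0.102, -0.017, 0.0, 0.0, 0.0, 0.0, -0.153, -0.02, 0.0, 0.0, 0.0, 0.0, -0.205, -0.02, 0.0, 0.0, 0.0, 0.0, -0.256, -0.016, 0.0, 0.0, 0.0, 0.0]
[-0.051, 0.007, 0.0, 0.0, 0.0, 0.0, -0.098, 0.017, 0.0, 0.0, 0.0, 0.0, -0.131, 0.026, 0.0, 0.0, 0.0, 0.0, -0.151, 0.033, 0.0, 0.0, 0.0, 0.0, -0.157, 0.035, 0.0, 0.0, 0.0, 0.0]
[0.49807885 0.11861122]
```

jog_arm --deltas '[0.25, 0.09, 0, 0, 0, 0, 0.55, 0.2, 0, 0, 0, 0, 0.85, 0.31, 0, 0, 0, 0, 0.992, 0.368, 0, 0, 0, 0, 0.992, 0.368, 0, 0, 0, 0]'

```text
time: 9.98
tool_pos: [0.593, 0.1593, 0.0766]
tool_rot: [3.138, 0.001, 1.919]
contact_force: [-0.2, -0.1, -0.3]
opening: 0.0003
```

jog_arm --deltas '[0, 0, -0.04, 0, 0, 0, 0, 0, -0.09, 0, 0, 0, 0, 0, -0.14, 0, 0, 0, 0, 0, -0.16, 0, 0, 0, 0, 0, -0.16, 0, 0, 0]'

```text
time: 10.4
tool_pos: [0.5888, 0.158, 0.0593]
tool_rot: [-3.14, -0.0, 1.918]
contact_force: [-0.0, 1.0, 0.3]
opening: 0.0006
```

jog_arm --deltas '[0, 0, -0.015, 0, 0, 0, 0, 0, -0.03, 0, 0, 0, 0, 0, -0.04, 0, 0, 0, 0, 0, -0.04, 0, 0, 0]'

```text
time: 10.73
tool_pos: [0.5903, 0.1583, 0.0564]
tool_rot: [3.141, 0.0, 1.918]
contact_force: [0.5, -0.2, 2.1]
opening: 0.0005
```

```bash
python3 arc.py .590 .1583 -82 25
```

```text
[-0.003, -0.006, 0.0, 0.0, 0.0, 0.0, -0.012, -0.024, 0.0, 0.0, 0.0, 0.0, -0.027, -0.054, 0.0, 0.0, 0.0, 0.0, -0.051, -0.094, 0.0, 0.0, 0.0, 0.0, -0.08, -0.135, 0.0, 0.0, 0.0, 0.0]
[-0.031, -0.039, 0.0, 0.0, 0.0, 0.0, -0.065, -0.076, 0.0, 0.0, 0.0, 0.0, -0.102, -0.111, 0.0, 0.0, 0.0, 0.0, -0.141, -0.144, 0.0, 0.0, 0.0, 0.0, -0.181, -0.173, 0.0, 0.0, 0.0, 0.0]
[-0.043, -0.027, 0.0, 0.0, 0.0, 0.0, -0.087, -0.051, 0.0, 0.0, 0.0, 0.0, -0.133, -0.071, 0.0, 0.0, 0.0, 0.0, -0.18, -0.089, 0.0, 0.0, 0.0, 0.0, -0.228, -0.103, 0.0, 0.0, 0.0, 0.0]
[-0.049, -0.011, 0.0, 0.0, 0.0, 0.0, -0.099, -0.019, 0.0, 0.0, 0.0, 0.0, -0.149, -0.023, 0.0, 0.0, 0.0, 0.0, -0.199, -0.024, 0.0, 0.0, 0.0, 0.0, -0.25, -0.022, 0.0, 0.0, 0.0, 0.0]
[-0.05, 0.006, 0.0, 0.0, 0.0, 0.0, -0.096, 0.014, 0.0, 0.0, 0.0, 0.0, -0.129, 0.022, 0.0, 0.0, 0.0, 0.0, -0.148, 0.027, 0.0, 0.0, 0.0, 0.0, -0.154, 0.029, 0.0, 0.0, 0.0, 0.0]
[0.50056741 0.11781957]
```

jog_arm --deltas '[-0.003, -0.006, 0, 0, 0, 0, -0.012, -0.024, 0, 0, 0, 0, -0.027, -0.054, 0, 0, 0, 0, -0.051, -0.094, 0, 0, 0, 0, -0.08, -0.135, 0, 0, 0, 0]'

```text
time: 11.15
tool_pos: [0.5817, 0.1444, 0.0561]
tool_rot: [3.141, 0.0, 1.918]
contact_force: [0.6, -0.2, 2.6]
opening: 0.0004
```

jog_arm --deltas '[-0.031, -0.039, 0, 0, 0, 0, -0.065, -0.076, 0, 0, 0, 0, -0.102, -0.111, 0, 0, 0, 0, -0.141, -0.144, 0, 0, 0, 0, -0.181, -0.173, 0, 0, 0, 0]'

```text
time: 11.57
tool_pos: [0.5633, 0.1271, 0.0561]
tool_rot: [-3.142, 0.0, 1.918]
contact_force: [0.9, 0.0, 2.0]
opening: 0.0008
```

jog_arm --deltas '[-0.043, -0.027, 0, 0, 0, 0, -0.087, -0.051, 0, 0, 0, 0, -0.133, -0.071, 0, 0, 0, 0, -0.18, -0.089, 0, 0, 0, 0, -0.228, -0.103, 0, 0, 0, 0]'

```text
time: 11.98
tool_pos: [0.5405, 0.117, 0.056]
tool_rot: [3.142, -0.0, 1.918]
contact_force: [-0.2, -0.1, 3.0]
opening: 0.0004
```

jog_arm --deltas '[-0.049, -0.011, 0, 0, 0, 0, -0.099, -0.019, 0, 0, 0, 0, -0.149, -0.023, 0, 0, 0, 0, -0.199, -0.024, 0, 0, 0, 0, -0.25, -0.022, 0, 0, 0, 0]'

```text
time: 12.4
tool_pos: [0.5155, 0.115, 0.056]
tool_rot: [3.141, -0.0, 1.918]
contact_force: [-0.3, 0.4, 3.3]
opening: 0.0003
```

jog_arm --deltas '[-0.05, 0.006, 0, 0, 0, 0, -0.096, 0.014, 0, 0, 0, 0, -0.129, 0.022, 0, 0, 0, 0, -0.148, 0.027, 0, 0, 0, 0, -0.154, 0.029, 0, 0, 0, 0]'

```text
time: 12.82
tool_pos: [0.5003, 0.118, 0.0561]
tool_rot: [-3.142, 0.0, 1.918]
contact_force: [0.4, -0.2, 3.0]
opening: 0.0009
```

jog_arm --deltas '[0, 0, 0, 0, 0, 0, 0, 0, 0, 0, 0, 0, 0, 0, 0.03, 0, 0, 0, 0, 0, 0.15, 0, 0, 0, 0, 0, 0.45, 0, 0, 0]'

```text
time: 13.23
tool_pos: [0.4981, 0.1175, 0.0983]
tool_rot: [-3.134, -0.002, 1.918]
contact_force: [-0.8, -0.5, -0.5]
opening: 0.0007
```

jog_arm --deltas '[0, 0, 0.3, 0, 0, 0, 0, -0.2, 0.6, 0, 0, 0, 0, -0.5, 0.8, 0, 0, 0, 0, -0.8, 0.8, 0, 0, 0, 0, -1, 0.8, 0, 0, 0]'

```text
time: 13.65
tool_pos: [0.5012, 0.0159, 0.1826]
tool_rot: [3.139, 0.002, 1.918]
contact_force: [0.4, -0.2, -0.1]
opening: 0.0005
```

jog_arm --deltas '[0, -0.3, 0, 0, 0, 0, 0, -0.65, 0, 0, 0, 0, 0, -1, 0, 0, 0, 0]'

```text
time: 13.9
tool_pos: [0.5002, -0.0833, 0.181]
tool_rot: [-3.141, -0.0, 1.919]
contact_force: [1.5, 0.5, 0.2]
opening: 0.0006
```

```bash
python3 - <<'E'
from h import *
im=grab('top','top2.png'); cv2.imwrite('pics/wash2.png',cv2.resize(im[155:285,140:290],None,fx=5,fy=5,interpolation=cv2.INTER_CUBIC)[:600])
E
```

```text
(no output)
```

View pics/wash2.png

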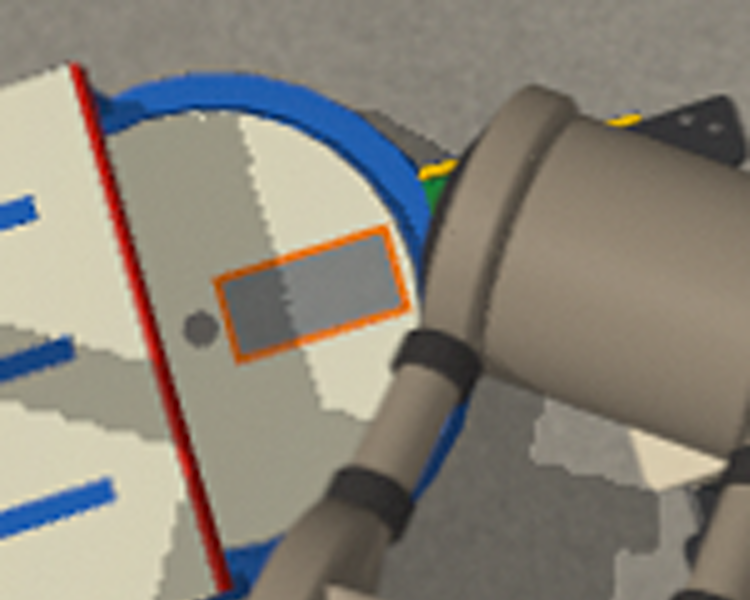

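The bay is fully visible, with crop corners (217,280), (388,227), (408,308), (238,360), nearly in line. I measure it.

```bash
cat > bay.py <<'E'
from h import *
import sys
def bay(f):
    im=cv2.imread(f);hsv=cv2.cvtColor(im,cv2.COLOR_BGR2HSV)
    o=cv2.inRange(hsv,(5,120,80),(18,255,255)); k=np.zeros_like(o);k[194:232,178:226]=o[194:232,178:226]
    P=np.array([onz('top',(x,y),.046)[:2] for y,x in np.argwhere(k)],np.float32)*1000
    (x,y),(w,h),a=cv2.minAreaRect(P)
    if w<h: w,h,a=h,w,a-90
    u=np.array([np.cos(np.radians(a)),np.sin(np.radians(a))]);v=np.array([-u[1],u[0]]);
    c=np.array([x,y]);a_,b_=(P-c)@u,(P-c)@v; r=a_; A=[]
    for m,s,t in ((b_>h/2-5,a_,b_),(b_<-h/2+5,a_,b_)):
        A.append(a+np.degrees(np.polyfit(s[m],t[m],1)[0]))
    return c,w,h,a,A
c,w,h,a,A=bay(sys.argv[1]); print('bay centre',c,'size',w,h,'ang',a,A)
d=c-[522,189.5]; print('from axis',np.hypot(*d),np.degrees(np.arctan2(d[1],d[0])))
E
python3 bay.py pics/top2.png
python3 - <<'E'
from h import *
# red roof front edge line, top view
im=cv2.imread('pics/top0.png');hsv=cv2.cvtColor(im,cv2.COLOR_BGR2HSV)
r=cv2.inRange(hsv,(0,130,70),(6,255,255))|cv2.inRange(hsv,(174,130,70),(180,255,255)); r[:,:150]=0;r[:,192:]=0;r[:165]=0;r[280:]=0
for z in(.10,.106):
    P=np.array([onz('top',(x,y),z)[:2] for y,x in np.argwhere(r)],np.float32)
    l=cv2.fitLine(P,cv2.DIST_HUBER,0,.01,.01).ravel(); print('red edge ang',np.degrees(np.arctan2(l[1],l[0])),l[2:],np.ptp(P@l[:2]))
# blue slots on roof
b=cv2.inRange(hsv,(100,100,50),(125,255,255)); b[:,:110]=0;b[:,165:]=0;b[:185]=0;b[275:]=0
cs,_=cv2.findContours(b,cv2.RETR_EXTERNAL,cv2.CHAIN_APPROX_NONE); M=[]
for c in cs:
    if cv2.contourArea(c)>30:
        P=np.array([onz('top',p[0],.106)[:2] for p in c],np.float32)*1000
        (x,y),(w,h),a=cv2.minAreaRect(P); M.append((x,y)); print('slot',x,y,w,h,a)
# yellow kerb lines, sloped z
E
```

```text
bay centre [540.0255127  136.33825684] size 92.16087341308594 46.84921646118164 ang -71.22563171386719 [np.float64(-71.32493224855514), np.float64(-71.3366138283144)]
from axis 56.134570846944385 -71.26978214998019
red edge ang 19.814646 [0.51398253 0.19817281] 0.2610841
red edge ang 19.81464 [0.513507   0.19621037] 0.2596551
slot 428.57720947265625 243.12657165527344 10.450728416442871 68.73688507080078 20.02036476135254
slot 495.1037902832031 266.9359130859375 10.605667114257812 68.2674560546875 19.900434494018555
slot 560.7182006835938 290.3150329589844 10.833342552185059 68.26403045654297 19.70734405517578
```

Bay at −71.3°, carwash −70.2°: 1.1° off, centre within 2 mm of the ramp head — good. Next the hatchback at (502.5, −420.4); the side view agrees (predicted (369,177), seen (369,176.5)). Tool yaw goes to 158°.

jog_arm --deltas '[0.005, -0.28, 0, 0, 0, 0.045, 0.005, -0.56, 0, 0, 0, 0.09, 0.005, -0.845, 0, 0, 0, 0.134]' --claw 0.75

```text
time: 14.2
tool_pos: [0.5008, -0.1675, 0.1809]
tool_rot: [-3.141, -0.001, 2.132]
contact_force: [0.2, 0.4, 0.4]
opening: 0.0157
```

jog_arm --deltas '[0.005, -0.28, 0, 0, 0, 0.045, 0.005, -0.56, 0, 0, 0, 0.09, 0.005, -0.845, 0, 0, 0, 0.134]'

```text
time: 14.45
tool_pos: [0.5013, -0.2522, 0.1808]
tool_rot: [3.142, -0.001, 2.342]
contact_force: [0.3, 0.3, -0.7]
opening: 0.0359
```

jog_arm --deltas '[0.005, -0.28, 0, 0, 0, 0.045, 0.005, -0.56, 0, 0, 0, 0.09, 0.005, -0.845, 0, 0, 0, 0.134]'

```text
time: 14.7
tool_pos: [0.5018, -0.3367, 0.1807]
tool_rot: [3.141, -0.001, 2.553]
contact_force: [0.7, 0.2, -0.8]
opening: 0.0561
```

jog_arm --deltas '[0.005, -0.28, 0, 0, 0, 0.045, 0.005, -0.56, 0, 0, 0, 0.09, 0.005, -0.845, 0, 0, 0, 0.134, 0.005, -0.845, 0, 0, 0, 0.134]'

```text
time: 15.03
tool_pos: [0.5015, -0.4248, 0.1801]
tool_rot: [-3.14, 0.0, 2.76]
contact_force: [-0.5, 0.8, -0.2]
opening: 0.069
```

jog_arm --deltas '[0, 0, -0.25, 0, 0, 0, 0, 0, -0.5, 0, 0, 0, 0, 0, -0.8, 0, 0, 0, 0, 0, -0.8, 0, 0, 0, 0, 0, -0.8, 0, 0, 0]'

```text
time: 15.45
tool_pos: [0.5019, -0.4188, 0.0997]
tool_rot: [3.14, -0.004, 2.76]
contact_force: [-0.0, 0.6, 0.7]
opening: 0.0686
```

```bash
python3 - <<'E'
from h import *
a=grab('top','t3.png'); b=grab('side','s3.png'); o=robot.observe(); print(o['tool_pos'],np.degrees(o['tool_rot']),o['opening'],o['qpos'])
A=cv2.resize(a[190:290,350:500],None,fx=4,fy=4,interpolation=cv2.INTER_CUBIC)[:, :600]
B=cv2.resize(b[120:220,310:430],None,fx=4,fy=4,interpolation=cv2.INTER_CUBIC)[:400,:480]
B=cv2.resize(B[:, 120:320],(200,400)); cv2.imwrite('pics/pre.png',np.hstack([A,B]))
E
```

```text
[ 0.50340854 -0.42047118  0.10279882] [-1.79952325e+02  1.20656618e-01  1.58145557e+02] 0.0689976298972173 [-8.12670666e-01  6.97929093e-01  1.30393470e+00  1.36999708e-04
  1.13746800e+00 -2.00209151e+00]
```

View pics/pre.png

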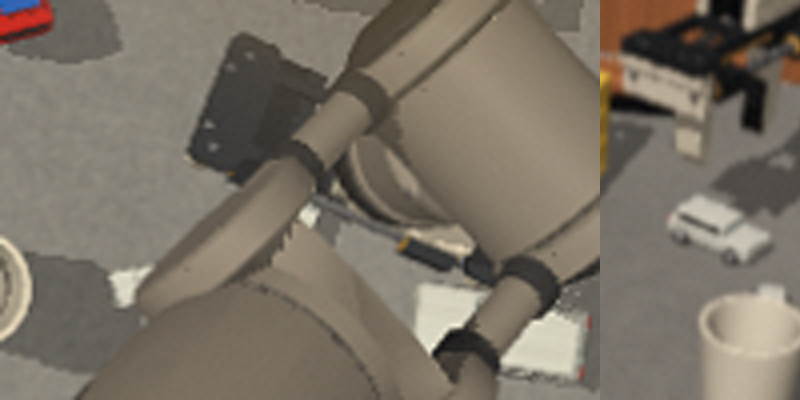

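The gripper straddles the car as expected, so I descend and grip.

jog_arm --deltas '[0, 0, -0.2, 0, 0, 0, 0, 0, -0.4, 0, 0, 0, 0, 0, -0.6, 0, 0, 0, 0, 0, -0.68, 0, 0, 0, 0, 0, -0.7, 0, 0, 0]'

```text
time: 15.97
tool_pos: [0.5026, -0.42, 0.0311]
tool_rot: [3.141, -0.0, 2.76]
contact_force: [0.1, -0.1, 0.0]
opening: 0.069
```

jog_arm --deltas '[0, 0, -0.06, 0, 0, 0, 0, 0, -0.12, 0, 0, 0, 0, 0, -0.155, 0, 0, 0, 0, 0, -0.16, 0, 0, 0, 0, 0, -0.16, 0, 0, 0]'

```text
time: 16.38
tool_pos: [0.5027, -0.4201, 0.0152]
tool_rot: [3.142, 0.0, 2.76]
contact_force: [0.1, 0.3, -0.4]
opening: 0.069
```

jog_arm --deltas '[0, 0, 0, 0, 0, 0, 0, 0, 0, 0, 0, 0, 0, 0, 0, 0, 0, 0, 0, 0, 0, 0, 0, 0, 0, 0, 0, 0, 0, 0]' --claw 0.25 --newtons 12

```text
time: 16.8
tool_pos: [0.5026, -0.4202, 0.0152]
tool_rot: [-3.142, 0.0, 2.76]
contact_force: [0.7, -0.4, 1.1]
opening: 0.04
```

jog_arm --deltas '[0, 0, 0, 0, 0, 0, 0, 0, 0, 0, 0, 0, 0, 0, 0, 0, 0, 0]'

```text
time: 17.05
tool_pos: [0.5026, -0.4202, 0.0151]
tool_rot: [3.142, 0.0, 2.76]
contact_force: [-0.1, -0.4, 0.8]
opening: 0.0339
```

jog_arm --deltas '[0, 0, 0.1, 0, 0, 0, 0, 0, 0.3, 0, 0, 0, 0, 0, 0.55, 0, 0, 0, 0, 0, 0.8, 0, 0, 0, 0, 0, 1, 0, 0, 0]'

```text
time: 17.47
tool_pos: [0.5028, -0.4203, 0.1175]
tool_rot: [-3.141, 0.001, 2.76]
contact_force: [0.5, -0.2, -0.9]
opening: 0.0338
```

jog_arm --deltas '[0, 0, 0.25, 0, 0, 0, 0, 0, 0.45, 0, 0, 0, 0, 0, 0.6, 0, 0, 0, 0, 0, 0.6, 0, 0, 0]'

```text
time: 17.8
tool_pos: [0.5037, -0.4212, 0.1796]
tool_rot: [-3.139, 0.006, 2.76]
contact_force: [0.6, -0.4, -1.4]
opening: 0.034
```

jog_arm --deltas '[0.015, 0.15, 0, 0, 0, -0.02, 0.03, 0.37, 0, 0, 0, -0.04, 0.047, 0.65, 0, 0, 0, -0.065, 0.063, 0.927, 0, 0, 0, -0.091]'

```text
time: 18.13
tool_pos: [0.5081, -0.3263, 0.1738]
tool_rot: [3.141, -0.002, 2.614]
contact_force: [0.1, 0.5, -1.7]
opening: 0.0338
```

jog_arm --deltas '[0.02, 0.31, 0, 0, 0, -0.03, 0.042, 0.62, 0, 0, 0, -0.06, 0.063, 0.927, 0, 0, 0, -0.091]'

```text
time: 18.38
tool_pos: [0.5145, -0.2329, 0.1741]
tool_rot: [-3.142, -0.002, 2.472]
contact_force: [0.9, -0.3, -1.2]
opening: 0.0334
```

jog_arm --deltas '[0.02, 0.31, 0, 0, 0, -0.03, 0.042, 0.62, 0, 0, 0, -0.06, 0.063, 0.927, 0, 0, 0, -0.091]'

```text
time: 18.63
tool_pos: [0.5208, -0.1402, 0.1742]
tool_rot: [-3.141, -0.001, 2.329]
contact_force: [-0.5, -0.9, -1.9]
opening: 0.0341
```

jog_arm --deltas '[0.02, 0.31, 0, 0, 0, -0.03, 0.042, 0.62, 0, 0, 0, -0.06, 0.063, 0.927, 0, 0, 0, -0.091]'

```text
time: 18.88
tool_pos: [0.5271, -0.0476, 0.1743]
tool_rot: [-3.141, -0.001, 2.186]
contact_force: [0.0, -0.2, -1.0]
opening: 0.0336
```

```bash
python3 - <<'E'
from h import *
a=grab('top','t4.png'); o=robot.observe(); print(o['tool_pos'],np.degrees(o['tool_rot']),o['opening'],o['contact_force'])
E
python3 bay.py pics/t4.png
```

```text
[ 0.52693703 -0.04256185  0.17427972] [179.95319981  -0.23478703 125.20063471] 0.03416884195367483 [-1.100172    4.8945792  -2.16531308]
bay centre [539.90997314 137.02688599] size 91.14695739746094 46.38671875 ang -71.73392295837402 [np.float64(-71.2335846947304), np.float64(-71.34434833035421)]
from axis 55.445422104350854 -71.15434739480506
```

Bay unchanged (−71.3°). On to above the bay.

jog_arm --deltas '[0.02, 0.31, 0, 0, 0, -0.03, 0.042, 0.62, 0, 0, 0, -0.06, 0.063, 0.928, 0, 0, 0, -0.091]'

```text
time: 19.18
tool_pos: [0.5335, 0.0446, 0.1743]
tool_rot: [-3.14, -0.001, 2.043]
contact_force: [-0.1, -0.2, -1.6]
opening: 0.034
```

jog_arm --deltas '[0.025, 0.3, 0, 0, 0, -0.03, 0.045, 0.6, 0, 0, 0, -0.06, 0.055, 0.8, 0, 0, 0, -0.08, 0.062, 0.928, 0, 0, 0, -0.091, 0.062, 0.928, 0, 0, 0, -0.091]'

```text
time: 19.6
tool_pos: [0.5396, 0.1387, 0.1742]
tool_rot: [-3.141, -0.001, 1.905]
contact_force: [-0.2, 0.2, -1.3]
opening: 0.0335
```

jog_arm --deltas '[0, 0, -0.2, 0, 0, 0, 0, 0, -0.45, 0, 0, 0, 0, 0, -0.7, 0, 0, 0, 0, 0, -0.85, 0, 0, 0, 0, 0, -0.9, 0, 0, 0]'

```text
time: 20.02
tool_pos: [0.5382, 0.1351, 0.0819]
tool_rot: [-3.136, -0.001, 1.903]
contact_force: [-0.2, 0.3, -1.4]
opening: 0.0342
```

jog_arm --deltas '[0, 0, 0, 0, 0, 0, 0, 0, 0, 0, 0, 0]'

```text
time: 20.18
tool_pos: [0.5406, 0.1358, 0.0854]
tool_rot: [3.141, 0.0, 1.902]
contact_force: [0.6, 0.9, -1.8]
opening: 0.0339
```

jog_arm --deltas '[0, 0, -0.05, 0, 0, 0, 0, 0, -0.1, 0, 0, 0, 0, 0, -0.15, 0, 0, 0, 0, 0, -0.19, 0, 0, 0, 0, 0, -0.19, 0, 0, 0]'

```text
time: 20.6
tool_pos: [0.5397, 0.1363, 0.0652]
tool_rot: [-3.14, -0.0, 1.903]
contact_force: [-0.3, -0.6, -1.3]
opening: 0.0341
```

jog_arm --deltas '[0, 0, 0, 0, 0, 0, 0, 0, 0, 0, 0, 0]'

```text
time: 20.77
tool_pos: [0.5404, 0.1363, 0.0661]
tool_rot: [3.141, 0.0, 1.903]
contact_force: [-0.1, 0.1, -2.0]
opening: 0.0338
```

jog_arm --deltas '[0, 0, -0.01, 0, 0, 0, 0, 0, -0.02, 0, 0, 0, 0, 0, -0.03, 0, 0, 0, 0, 0, -0.035, 0, 0, 0, 0, 0, -0.035, 0, 0, 0]'

```text
time: 21.18
tool_pos: [0.5402, 0.1363, 0.0624]
tool_rot: [-3.141, -0.0, 1.902]
contact_force: [-0.3, 0.4, -1.8]
opening: 0.0339
```

jog_arm --deltas '[0, 0, -0.005, 0, 0, 0, 0, 0, -0.008, 0, 0, 0, 0, 0, -0.008, 0, 0, 0]'

```text
time: 21.43
tool_pos: [0.5403, 0.1363, 0.0617]
tool_rot: [3.142, 0.0, 1.902]
contact_force: [-0.6, -0.3, -1.5]
opening: 0.0341
```

jog_arm --deltas '[0, 0, -0.005, 0, 0, 0, 0, 0, -0.006, 0, 0, 0, 0, 0, -0.006, 0, 0, 0, 0, 0, -0.006, 0, 0, 0]'

```text
time: 21.77
tool_pos: [0.5404, 0.1363, 0.0612]
tool_rot: [3.141, 0.0, 1.902]
contact_force: [0.3, 0.1, -0.0]
opening: 0.0337
```

jog_arm --deltas '[0, 0, -0.003, 0, 0, 0, 0, 0, -0.003, 0, 0, 0, 0, 0, -0.003, 0, 0, 0]'

```text
time: 22.02
tool_pos: [0.5404, 0.1362, 0.061]
tool_rot: [3.141, 0.0, 1.902]
contact_force: [-0.1, -0.2, -0.2]
opening: 0.0333
```

Down on the disc: the tool's load went from −1.5 N to about 0. I release, lift and back off.

jog_arm --deltas '[0, 0, 0, 0, 0, 0, 0, 0, 0, 0, 0, 0, 0, 0, 0, 0, 0, 0, 0, 0, 0, 0, 0, 0, 0, 0, 0, 0, 0, 0]' --claw 0.65

```text
time: 22.43
tool_pos: [0.5403, 0.1363, 0.0609]
tool_rot: [3.141, -0.0, 1.902]
contact_force: [0.4, -0.3, -0.5]
opening: 0.0587
```

jog_arm --deltas '[0, 0, 0.03, 0, 0, 0, 0, 0, 0.1, 0, 0, 0, 0, 0, 0.25, 0, 0, 0, 0, 0, 0.5, 0, 0, 0, 0, 0, 0.8, 0, 0, 0]'

```text
time: 22.85
tool_pos: [0.5393, 0.1362, 0.141]
tool_rot: [-3.139, -0.001, 1.902]
contact_force: [0.9, 0.7, -0.7]
opening: 0.0596
```

jog_arm --deltas '[0, -0.1, 0.3, 0, 0, 0, 0, -0.3, 0.5, 0, 0, 0, 0, -0.6, 0.5, 0, 0, 0, 0, -1, 0.5, 0, 0, 0]'

```text
time: 23.18
tool_pos: [0.5411, 0.0369, 0.1934]
tool_rot: [3.137, 0.001, 1.906]
contact_force: [0.5, -0.1, -1.2]
opening: 0.0592
```

jog_arm --deltas '[0, -0.33, 0, 0, 0, 0, 0, -0.66, 0, 0, 0, 0, 0, -1, 0, 0, 0, 0]'

```text
time: 23.43
tool_pos: [0.5401, -0.0651, 0.1918]
tool_rot: [3.141, 0.001, 1.903]
contact_force: [0.0, -0.2, -0.1]
opening: 0.0596
```

jog_arm --deltas '[0, -0.33, 0, 0, 0, 0, 0, -0.66, 0, 0, 0, 0, 0, -1, 0, 0, 0, 0, 0, -1, 0, 0, 0, 0, 0, -1, 0, 0, 0, 0]'

```text
time: 23.85
tool_pos: [0.5401, -0.1653, 0.1912]
tool_rot: [3.141, 0.0, 1.899]
contact_force: [-0.3, 0.2, 0.1]
opening: 0.0595
```

```bash
python3 - <<'E'
from h import *
a=grab('top','t5.png'); b=grab('side','s5.png')
cv2.imwrite('pics/end.png',np.vstack([cv2.resize(a[155:275,150:310],(640,480),interpolation=cv2.INTER_CUBIC)]))
hsv=cv2.cvtColor(a,cv2.COLOR_BGR2HSV)
E
python3 bay.py pics/t5.png
```

```text
bay centre [540.29058838 136.24137878] size 92.87178802490234 46.62751770019531 ang -71.72600364685059 [np.float64(-71.3967905126404), np.float64(-71.36461248810252)]
from axis 56.31186692924331 -71.04601006054585
```

View pics/end.png

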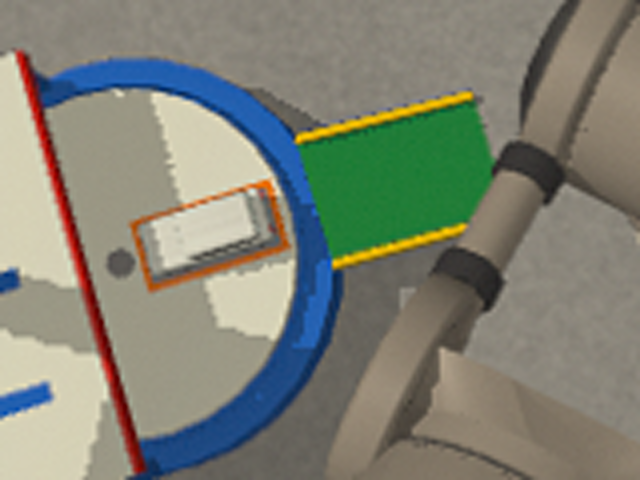

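The car stands inside the orange outline (crop (135–290, 185–290)), in line with the ramp. I check the bystanders against the first picture and hand in.

```bash
python3 - <<'E'
from h import *
A,B=cv2.imread('pics/side0.png').astype(int),cv2.imread('pics/s5.png').astype(int)
for n,(x0,y0,x1,y1) in dict(fire=(285,182,330,210),crate=(288,132,345,182),cup=(362,190,395,230)).items():
    print(n,'mean diff',abs(A-B)[y0:y1,x0:x1].mean().round(2))
print(robot.hand_in())
E
```

```text
fire mean diff 2.17
crate mean diff 15.09
cup mean diff 3.19
the job is handed in; nothing more can be done
None
```

```bash
python3 - <<'E'
import cv2,numpy as np
f=lambda p:cv2.resize(cv2.imread(p)[110:240,270:420],None,fx=2.6,fy=2.6)
cv2.imwrite('pics/cmp.png',np.hstack([f('pics/side0.png'),f('pics/s5.png')]))
E
```

```text
(no output)
```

View pics/cmp.png

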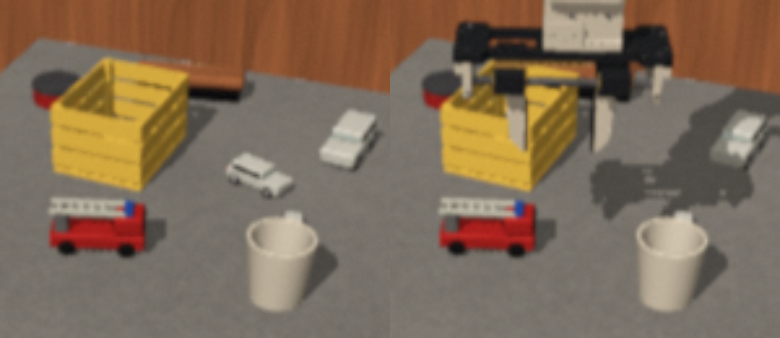

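The silver hatchback is parked in the bay, in line with the ramp, and the job is handed in at about 24 s on the robot's clock.

- **Turning the disc:** I felt the disc's face at z ≈ 46 mm. Two fingertip strokes of about 3 N (highest reading 3.3 N) turned it about 173°, and I lifted off only after it had stopped. The bay measured −71.3° against about −70.2° for the ramp, so it is roughly 1.1° off, and its centre is within about 2 mm of the ramp head. I left that error uncorrected.
- **Parking the car:** I picked the middle-sized hatchback; it measured 75 mm long, against 47 and 106 mm for the look-alikes. I lowered it until the disc carried its weight (tool load from −1.5 N to about 0) and released it there.
- **Last checks:** The final picture shows the car inside the orange outline and in line. The bay still read −71.4° after the release.
- **Bystanders:** The fire engine and cup look unmoved. The crate's image comparison first disagreed (difference of 15), but a side-by-side view after hand-in showed the raised gripper passing in front of the crate. The crate itself stands where it was.

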